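Sweep up a broken coaster and lift the dustpan level

TASK

A coaster has broken: with the hand brush, sweep all five shards into the dustpan where it stands on the table, without touching the sharp shards with the fingers or disturbing the other things on the table. Lay the brush down on the table (do not drop it), then take the dustpan by its handle and lift it about 10 cm clear of the table, level all the while so that no shard slides out. Finish while holding it there, steady and level, with all the shards in it.

Things in the scene. Friction and masses are not known exactly. Their poses are not given: they have to be found in the camera images.
- pan: the dustpan, a grey plastic household pan of about 0.22 kg, standing flat on the table with its handle level. Origin on its underside in the middle of the pan. x runs from the open mouth to the handle, which is the way to sweep; z up. The floor is 2.5 mm thick; the rear wall stands at x = 80 mm, 48 mm high; side walls, 3 mm thick, rise from 10 mm at the mouth to 48 mm at the rear
- pan_mouth (a point): middle of the dustpan's front lip, at table height, 92 mm from the pan's origin towards -x (same axes as the pan). From its thin edge the lip slopes up to the 2.5 mm high floor over 24 mm. The mouth is 224 mm wide between the side walls, the rear 208 mm
- pan_grip (a point): middle of the straight part of the dustpan's handle, where it can be gripped from above: on the pan's axis, 116 mm behind its origin (36 mm behind the rear wall), 34 mm above the table. The handle there is 24 mm wide (along the pan's y) and 20 mm high and runs along the pan's x; the pan weighs down towards its mouth
- brush_grip (a point): hand brush (0.15 kg) standing on its stiff bristles: middle of its wooden back, 47 mm above the table. x along the head, handle to -x; z up. The back is 164 mm long, 40 mm wide (y), 18 mm high, from 38 to 56 mm over the table; the bristle block below it, 160 x 34 mm, reaches the table. The head's middle is 15 mm from here to +x; the handle ends 182 mm to -x, up to 77 mm high
- shard1: a flat chip of broken glazed coaster, blue on top and terracotta below, 30 x 29 mm, 10 mm thick, 15 g, slides easily on the pan's smooth plastic; origin under its middle, on the underside; any yaw
- shard2: a flat chip of broken glazed coaster, blue on top and terracotta below, 31 x 29 mm, 10 mm thick, 15 g, slides easily on the pan's smooth plastic; origin under its middle, on the underside; any yaw
- shard3: a flat chip of broken glazed coaster, blue on top and terracotta below, 33 x 27 mm, 10 mm thick, 15 g, slides easily on the pan's smooth plastic; origin under its middle, on the underside; any yaw
- shard4: a flat chip of broken glazed coaster, blue on top and terracotta below, 31 x 32 mm, 10 mm thick, 15 g, slides easily on the pan's smooth plastic; origin under its middle, on the underside; any yaw
- shard5: a flat chip of broken glazed coaster, blue on top and terracotta below, 31 x 27 mm, 10 mm thick, 15 g, slides easily on the pan's smooth plastic; origin under its middle, on the underside; any yaw
- mug: bystander: white mug, 82 mm across, 92 mm tall, origin at the middle of its foot
- coasters: bystander: pile of three whole coasters, 80 mm across, 30 mm high, origin at the middle of its underside
- remote: bystander: black remote control, 165 x 44 x 17 mm, origin at the middle of its underside, x along it
- succulent: bystander: small plant in a terracotta pot, 84 mm across, about 110 mm tall, origin at the middle of its underside
Mind the look-alikes: they are no part of the job. What is shaped like the shard1 but green or purple is not meant.

How it is judged:
On the way, in this order (a step that is already met when the one before it is completed fails the run):
1. the brush is held and has begun to sweep shards along (contact force between the fingers and brush above 1 N and (contact force between brush and shard1 above 0.02 N or contact force between brush and shard2 above 0.02 N or contact force between brush and shard3 above 0.02 N or contact force between brush and shard4 above 0.02 N or contact force between brush and shard5 above 0.02 N) and distance of any of shard1, shard2, shard3, shard4, shard5 from where it was at the start of the episode above 0.02 m), for 0.04 s.
2. all five shards lie in the dustpan, which still stands on the table within 60 mm of where it was (x of shard1 in the frame of pan between -0.075 and 0.085 m and y of shard1 in the frame of pan between -0.112 and 0.112 m and z of shard1 in the frame of pan between -0.005 and 0.05 m and x of shard2 in the frame of pan between -0.075 and 0.085 m and y of shard2 in the frame of pan between -0.112 and 0.112 m and z of shard2 in the frame of pan between -0.005 and 0.05 m and x of shard3 in the frame of pan between -0.075 and 0.085 m and y of shard3 in the frame of pan between -0.112 and 0.112 m and z of shard3 in the frame of pan between -0.005 and 0.05 m and x of shard4 in the frame of pan between -0.075 and 0.085 m and y of shard4 in the frame of pan between -0.112 and 0.112 m and z of shard4 in the frame of pan between -0.005 and 0.05 m and x of shard5 in the frame of pan between -0.075 and 0.085 m and y of shard5 in the frame of pan between -0.112 and 0.112 m and z of shard5 in the frame of pan between -0.005 and 0.05 m and distance of pan from where it was at the start of the episode below 0.06 m and height (world z) of pan below 0.012 m), for 0.2 s.
At the end, for the whole second after the job is handed in: The gripper holds the dustpan with its underside 60 to 180 mm above the table, within about 10 degrees (0.17 rad) of level and still, carried by nothing else; all five shards lie in it (behind the lip, between its walls); the brush lies still on the table, let go (x of shard1 in the frame of pan between -0.075 and 0.085 m and y of shard1 in the frame of pan between -0.112 and 0.112 m and z of shard1 in the frame of pan between -0.005 and 0.05 m and x of shard2 in the frame of pan between -0.075 and 0.085 m and y of shard2 in the frame of pan between -0.112 and 0.112 m and z of shard2 in the frame of pan between -0.005 and 0.05 m and x of shard3 in the frame of pan between -0.075 and 0.085 m and y of shard3 in the frame of pan between -0.112 and 0.112 m and z of shard3 in the frame of pan between -0.005 and 0.05 m and x of shard4 in the frame of pan between -0.075 and 0.085 m and y of shard4 in the frame of pan between -0.112 and 0.112 m and z of shard4 in the frame of pan between -0.005 and 0.05 m and x of shard5 in the frame of pan between -0.075 and 0.085 m and y of shard5 in the frame of pan between -0.112 and 0.112 m and z of shard5 in the frame of pan between -0.005 and 0.05 m and height (world z) of pan between 0.06 and 0.18 m and angle between pan's own z axis and vertical below 0.17 rad and linear speed of each of pan, brush below 0.03 m/s and angular speed of pan below 0.15 rad/s and contact force between the fingers and pan above 1 N and contact force between pan and brush below 0.05 N and contact force between pan and coasters below 0.05 N and contact force between pan and mug below 0.05 N and contact force between pan and remote below 0.05 N and contact force between pan and succulent below 0.05 N and contact force between the fingers and brush below 0.1 N and height (world z) of brush_grip between 0 and 0.06 m); the arm keeps its last pose, push and grip.
It fails at once if the fingers touch a shard (contact force between the fingers and shard1 above 0.5 N or contact force between the fingers and shard2 above 0.5 N or contact force between the fingers and shard3 above 0.5 N or contact force between the fingers and shard4 above 0.5 N or contact force between the fingers and shard5 above 0.5 N).
It fails at once if a bystander (mug, coasters, remote, plant) is shifted by more than 30 mm (distance of any of coasters, mug, remote, succulent from where it was at the start of the episode above 0.03 m).
It fails at once if the dustpan is tipped more than 20 degrees (angle between pan's own z axis and vertical above 0.35 rad).
It fails at once if the brush is dropped (falls faster than 0.8 m/s when not held) (contact force between the fingers and brush below 0.05 N and linear speed of brush above 0.8 m/s).
It also fails if it takes over 64 s, if anything falls off the work surface, if the arm or the gripper's body presses on something with over 40 N, if the wrist force passes 120 N, or if a joint passes its speed limit or range.

ROBOT

A 6-joint arm with a two-finger parallel gripper is mounted at the origin on the work surface. World frame = base frame: x ahead of the robot, y to its left, z up, the work surface at z = 0. Lengths are in m, angles in rad, forces in N, time in s.
With the tool pointing down it reaches from about 0.35 to 0.8 m from the base axis. Payload 7.3 kg.
Tool frame: the origin (TCP) lies on the centre line of the jaws, within the pads' length; the fingertips stand 14 mm ahead of it and the grasp point (between the pads) lies 5 mm behind it (bot.tips_ahead is the distance from the TCP to the fingertips, in m); z points along the fingers, y is the line along which they close (so a half turn about z gives the same grasp; the last joint's range is limited). The gripper opens to 85 mm and grips with 20 to 120 N. Pads are 22 mm wide; open, the fingers measure 114 mm over their backs; the gripper's body (76 mm by 85 mm) begins 54 mm behind the grasp point. The pads swing forward as they close: fully open they stand 13 mm farther back than shut.
Start: joints at [1.117, 0.342, 1.524, -0, 1.275, -0.146], TCP at [0.159, 0.5, 0.245] pointing down, gripper open.
Joint ranges: [-2.53, 2.53], [-0.77, 2.02], [0.04, 2.7], [-1, 4.14], [0.28, 2.66], [-3.11, 3.11]. Speed limits (rad/s): [2.57, 2.57, 3.14, 3.14, 3.14, 3.14].

INTERFACE

Orientations are given as a unit quaternion [w, x, y, z].
In Python, from plant import bot gives the robot as it stands. Calls block until the motion is done:
- bot.move_ptp(position, orientation): joint-space move of the TCP to a pose.
- bot.servo_line(position, attitude=None, vel=0.15, stop_force=None): straight line of the TCP; attitude=None keeps the orientation; vel is the mean speed in m/s. With stop_force (N) it stops when the force on the tool has changed by that much, and returns True; else False.
- bot.set_joints(angles): joint-space move.
- bot.grip(opening): opening from 0.0 (shut) to 1.0 (fully open); the grip force is fixed at half the most; returns when the fingers have stopped.
- bot.dwell(seconds).
- bot.solve_ik(position, orientation): joint angles nearest the present ones, or None.
- bot.camera(name): name is "scene" or "top"; returns a dict with "pixels" (420x560x3 uint8, blue, green, red), "mtx" (3x3 intrinsics, pixels), "xyz" and "orientation" of the camera in the world. Camera axes: x right, y down, z forward; pixel columns grow to the right and rows downward; lengths in m; the calibration is good to about 2 mm. A picture is of the moment at which its call begins. There is no depth.
A pose or a line that the arm cannot do raises bot.MotionError and nothing moves.
- bot.sign_off(): hands the job in; it is judged then, once.
Readings, each from a call of its own:
- bot.read_time_s(): time.
- bot.read_qpos(): joint angles.
- bot.read_qvel(): joint speeds.
- bot.read_effort(): joint torques, N m.
- bot.read_tcp_pos(): TCP position.
- bot.read_tool_rot(): TCP orientation.
- bot.read_wrist_force(): force on the tool from outside, world axes, zero at the start.
- bot.read_moment(): the same for the moment, N m.
- bot.read_opening(): opening from 0.0 (shut) to 1.0 (fully open).
- bot.read_grip_force(): force on a finger pad.
Only numpy, scipy, OpenCV 4.12 (cv2) and the standard library are available. Lean on these libraries where they do the work, as an engineer would, in place of code of your own. Each camera call takes 0.05 s, during which the arm holds its last target. There are 200 camera calls.

## Working session

There is one attempt and no reset: what is moved stays moved. The work goes in short steps, each a Python script; the robot and the scene stay as the last script left them, time stands still between calls to the robot, and variables do not carry over. Pictures are saved under pics/ and viewed, at most 10 in all, crops included, and the job is handed in when it is done.

```bash
ls; mkdir -p pics
python3 - <<'E'
from plant import bot
import cv2,numpy as np
for n in("top","scene"):
    c=bot.camera(n); cv2.imwrite(f"pics/{n}0.png",c["pixels"]); print(n,np.round(c["mtx"],1).tolist(),c["xyz"],c["orientation"])
E
```

```text
pics
top [[471.6, 0.0, 268.0], [0.0, 471.6, 209.6], [0.0, 0.0, 1.0]] [ 0.43315982 -0.00221987  1.02063869] [-0.05129375  0.71037896 -0.70081749  0.03981871]
scene [[434.2, 0.0, 282.2], [0.0, 434.2, 210.6], [0.0, 0.0, 1.0]] [ 1.22490685 -0.21465746  0.59118606] [-0.36208853  0.72524961  0.52903977 -0.25104146]
```

View pics/top0.png

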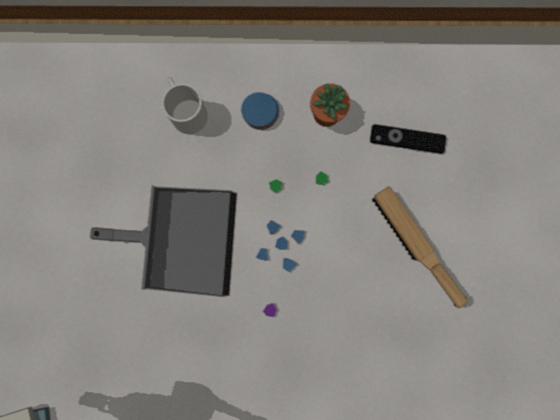

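View pics/scene0.png

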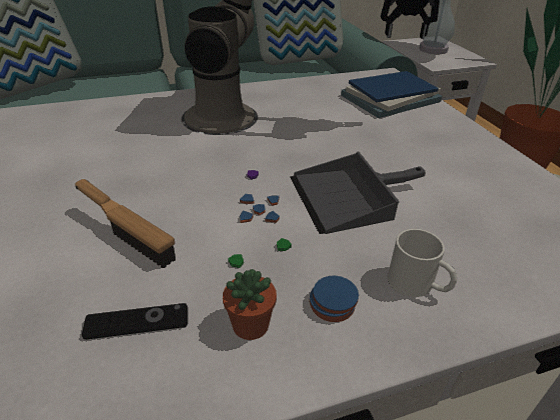

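The top view has world +y to the left and +x up. The pan's mouth faces right at about (232,243), with its handle end at (97,234). The five blue shards lie at about (257–305, 227–265), green and purple look-alikes beside them. The brush head runs (385,195)→(432,262) and its handle ends at (462,300).

```bash
cat > h.py <<'E'
from plant import bot
import cv2,numpy as np
from scipy.spatial.transform import Rotation as R
def cam(n,save=None):
    c=bot.camera(n)
    if save: cv2.imwrite(f"pics/{save}.png",c["pixels"])
    return c
def ray(c,uv,z):
    uv=np.atleast_2d(uv).astype(float); q=c["orientation"]
    d=np.c_[uv,np.ones(len(uv))]@np.linalg.inv(c["mtx"]).T@R.from_quat([q[1],q[2],q[3],q[0]]).as_matrix().T
    o=np.array(c["xyz"]); return o+d*((z-o[2])/d[:,2])[:,None]
def blobs(m,amin):
    cs,_=cv2.findContours(m.astype(np.uint8)*255,cv2.RETR_EXTERNAL,cv2.CHAIN_APPROX_NONE)
    return [k for k in cs if cv2.contourArea(k)>amin]
def hsv(c): return cv2.cvtColor(c["pixels"],cv2.COLOR_BGR2HSV)
def shards(c,z=.010):
    h=hsv(c); out=[]
    for k in blobs((h[...,0]>98)&(h[...,0]<122)&(h[...,1]>90)&(h[...,2]>50),30):
        if cv2.contourArea(k)<400:
            M=cv2.moments(k); uv=(M['m10']/M['m00'],M['m01']/M['m00'])
            out.append((np.round(uv,1).tolist(),np.round(ray(c,uv,z)[0,:2],4).tolist()))
    return out
def down(yaw):  # tool pointing down, jaw line (tool y) along world angle yaw
    y=np.array([np.cos(yaw),np.sin(yaw),0]);z=np.array([0,0,-1.]);x=np.cross(y,z)
    q=R.from_matrix(np.c_[x,y,z]).as_quat(); return np.array([q[3],q[0],q[1],q[2]])
E
python3 - <<'E'
from h import *
c=cam("top"); h=hsv(c)
for s in shards(c): print(s)
w=(h[...,0]>8)&(h[...,0]<28)&(h[...,1]>80)&(h[...,2]>70); w[:60]=0;w[:,:340]=0
for k in blobs(w,100): 
    k=cv2.approxPolyDP(k,3,True)[:,0]; print("wood",k.tolist(),np.round(ray(c,k,.056)[:,:2],3).tolist())
g=c["pixels"].max(2)<95; g[:150]=0; g[330:]=0; g[:,260:]=0
for k in blobs(g,1000):
    k=cv2.approxPolyDP(k,3,True)[:,0]; print("pan",k.tolist())
im=np.hstack([cv2.resize(c["pixels"][175:310,80:250],None,fx=2.6,fy=2.6),cv2.resize(c["pixels"][175:310,360:480],None,fx=2.6,fy=2.6)])
cv2.imwrite("pics/crop1.png",im);print(im.shape)
E
```

```text
([288.4, 264.3], [0.4472, -0.03])
([262.3, 254.2], [0.4679, 0.026])
([281.4, 243.4], [0.4915, -0.0145])
([297.8, 235.3], [0.5092, -0.0495])
([272.6, 226.7], [0.5271, 0.0048])
wood [[375, 195], [416, 259], [431, 270], [458, 307], [465, 304], [465, 297], [391, 189]] [[0.591, -0.206], [0.461, -0.287], [0.439, -0.316], [0.367, -0.368], [0.373, -0.382], [0.387, -0.383], [0.604, -0.239]]
pan [[91, 230], [94, 239], [141, 241], [146, 246], [142, 288], [228, 295], [234, 192], [153, 186], [149, 225], [145, 229]]
(351, 754, 3)
```

View pics/crop1.png

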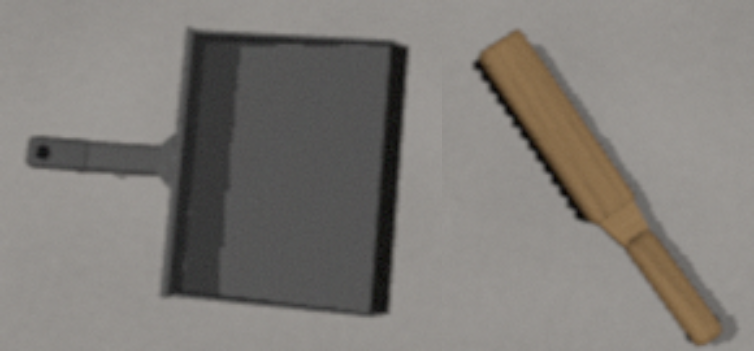

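Run:
```python
from h import *
c=cam("top"); h=hsv(c)
w=(h[...,0]>8)&(h[...,0]<28)&(h[...,1]>80)&(h[...,2]>70); w[:60]=0;w[:,:340]=0
k=max(blobs(w,100),key=cv2.contourArea)[:,0]
P=ray(c,k,.056)[:,:2]
def axis(pts,u):
    # midline from width bins, iterated
    for _ in range(4):
        n=np.array([-u[1],u[0]]); s=pts@u; t=pts@n; s1=s.max()
        b=[(a,(t[(abs(s-a)<.006)].max()+t[(abs(s-a)<.006)].min())/2,np.ptp(t[abs(s-a)<.006])) for a in np.arange(s1-.14,s1-.02,.01)]
        b=np.array(b); f=np.polyfit(b[:,0],b[:,1],1); u=u+f[0]*n; u/=np.linalg.norm(u)
    n=np.array([-u[1],u[0]]); s=pts@u; t=np.mean(b[:,1]); return u,n,s.max(),pts@n,b
u,n,s1,t,b=axis(P,np.array([.83,.55]))
n=np.array([-u[1],u[0]]);s=P@u;m=np.mean([((P@n)[abs(s-a)<.006].max()+(P@n)[abs(s-a)<.006].min())/2 for a in np.arange(s1-.14,s1-.02,.01)])
g=u*(s1-.097)+n*m
print("brush yaw",np.degrees(np.arctan2(u[1],u[0])),"grip",g,"width",b[:,2].round(3),"len",np.ptp(s))
rear=ray(c,[[153,186.5],[142.7,289]],.048)[:,:2]; lip=ray(c,[[236.5,192.3],[228,296]],.004)[:,:2]
he=ray(c,[[90.5,233.5]],.044)[0,:2]
print("rear",rear,np.linalg.norm(rear[0]-rear[1]),"lip",lip,np.linalg.norm(lip[0]-lip[1]),"hend",he)
x=(rear.mean(0)-lip.mean(0));print("len",np.linalg.norm(x),"yaw",np.degrees(np.arctan2(x[1],x[0])),"normals",[np.degrees(np.arctan2(*(a[0]-a[1])[::-1]))+90 for a in(rear,lip)])
x2=he-lip.mean(0);print("yaw via handle",np.degrees(np.arctan2(x2[1],x2[0])), "lipmid",lip.mean(0),"rearmid",rear.mean(0))
```

```text
brush yaw 33.39617511202331 grip [ 0.5191813  -0.27249845] width [0.04  0.04  0.04  0.04  0.039 0.04  0.04  0.04  0.039 0.04  0.04  0.04 ] len 0.27943449009204413
rear [[0.60501035 0.25689847]
 [0.3922862  0.26824019]] 0.21302628193367784 lip [[0.60208032 0.08473945]
 [0.37851276 0.09766027]] 0.22394062746011473 hend [0.50468551 0.38431155]
len 0.17157285904977174 yaw 87.20988278903819 normals [np.float64(86.94807763231833), np.float64(86.69233688211567)]
yaw via handle 87.18958329115654 lipmid [0.49029654 0.09119986] rearmid [0.49864827 0.26256933]
```

```bash
cat >> h.py <<'E'
PY=np.radians(87.0); U=np.array([np.cos(PY),np.sin(PY)]); PO=np.array([.4903,.0912])+.092*U   # pan
BY=PY-np.pi/2                         # brush yaw while sweeping
BX=np.array([np.cos(BY),np.sin(BY)])
def bpos(s,z,lat=0): return [*(PO+s*U+(lat-.015)*BX),z]   # TCP for brush head centre at pan x = s
E
python3 - <<'E'
from h import *
g=np.array([.5192,-.2725]); b0=np.radians(33.4)
for k in(1,-1):
    js=[bot.solve_ik(p,down(y+k*np.pi/2)) for p,y in(([*g,.045],b0),(bpos(-.29,.045),BY),(bpos(-.02,.05),BY))]
    gp=bot.solve_ik([*(PO+.112*U),.03],down(PY+k*np.pi/2))
    print(k,[None if j is None else np.round(j,2) for j in js],gp)
    if all(j is not None for j in js) and abs(js[1][5])<2.9 and not 'K' in globals(): K=k
print("K",K); q=down(b0+K*np.pi/2)
bot.grip(1.0)
bot.move_ptp([*g,.17],q)
print("contact",bot.servo_line([*g,.045],vel=.1,stop_force=8),bot.read_tcp_pos())
bot.grip(0.0); print(bot.read_opening(),bot.read_grip_force(),bot.read_wrist_force())
bot.servo_line([*g,.105],vel=.1); print(bot.read_wrist_force(),bot.read_moment())
bot.move_ptp(bpos(-.295,.105),down(BY+K*np.pi/2))
cam("scene","held");c=cam("top","held_top"); print(shards(c),bot.read_time_s(),bot.read_opening())
E
```

```text
1 [array([-0.61,  0.67,  1.58, -0.  ,  0.89, -2.77]), array([-0.38,  0.53,  1.89, -0.  ,  0.72, -1.9 ]), array([ 0.18,  0.56,  1.81, -0.  ,  0.78, -1.34])] [ 4.00260717e-01  6.86974817e-01  1.60192467e+00 -4.44089210e-16
  8.52693165e-01 -2.68897206e+00]
-1 [array([-0.61,  0.67,  1.58, -0.  ,  0.89,  0.37]), array([-0.38,  0.53,  1.89, -0.  ,  0.72,  1.24]), array([ 0.18,  0.56,  1.81, -0.  ,  0.78,  1.8 ])] [ 4.00260717e-01  6.86974817e-01  1.60192467e+00 -4.44089210e-16
  8.52693165e-01  4.52620595e-01]
K 1
contact False [ 0.51958805 -0.27278482  0.04567102]
0.45450002375430165 61.986351013183594 [ 0.12829921 -0.75045411  4.6976978 ]
[-0.6783327   0.12652319 -1.14510528] [-0.00438938 -0.05522353 -0.01714525]
[([288.4, 264.2], [0.4474, -0.03]), ([262.2, 254.1], [0.468, 0.0263]), ([281.4, 243.4], [0.4915, -0.0145]), ([297.8, 235.4], [0.5092, -0.0494]), ([272.5, 226.7], [0.527, 0.0049])] 6.9917 0.45645710551045815
```

View pics/held.png

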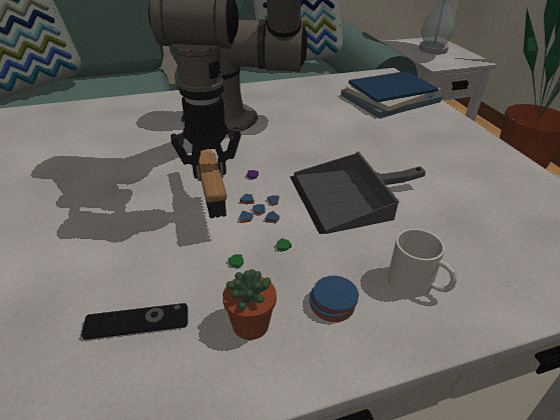

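The brush is held along the robot's x axis, head at about (212,185), and looks level. The shards at (240–275,198–217) are untouched, so I'll lower it and sweep.

Run:
```python
from h import *
print(bot.servo_line(bpos(-.295,.047),vel=.08,stop_force=6),bot.read_tcp_pos(),bot.read_wrist_force())
bot.servo_line(bpos(-.135,.047),vel=.08); print(bot.read_wrist_force())
c=cam("top","mid"); print(shards(c),bot.read_opening(),bot.read_time_s())
```

```text
False [ 0.464999   -0.11088772  0.04728228] [-0.02915702 -0.48100843 -2.74621666]
[ 0.31312743  0.25855184 -0.66108983]
[] 0.45787396082036136 10.0667
```

View pics/mid.png

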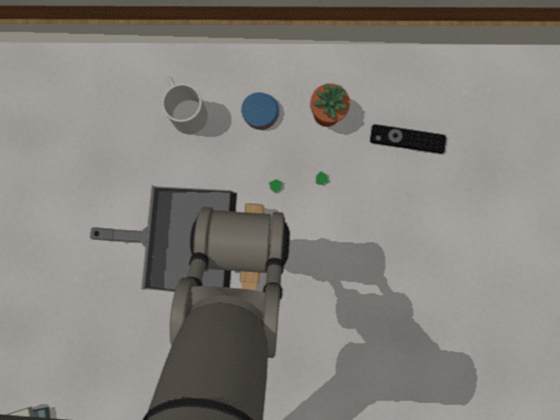

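The arm hides the shards. The brush is at about (252,245), just right of the mouth, with no shard left behind it and the pan unmoved. I'll continue into the pan.

Run:
```python
from h import *
bot.servo_line(bpos(-.095,.0505),vel=.08); print(bot.read_wrist_force())
bot.servo_line(bpos(-.022,.0508),vel=.08); print(bot.read_wrist_force(),bot.read_tcp_pos())
bot.servo_line(bpos(-.03,.0508),vel=.05)
bot.servo_line(bpos(-.035,.14),vel=.12)
bot.servo_line(bpos(-.33,.14),vel=.25)
c=cam("top","swept"); cam("scene","swept_s"); print(shards(c,.0125),bot.read_time_s())
```

```text
[-0.30660105 -0.17367415 -2.88559127]
[-0.11313523  0.37455124 -0.80009896] [0.47893973 0.16160272 0.05076778]
[([183.4, 259.5], [0.4542, 0.1939]), ([186.6, 227.6], [0.5224, 0.1897])] 14.4167
```

View pics/swept.png

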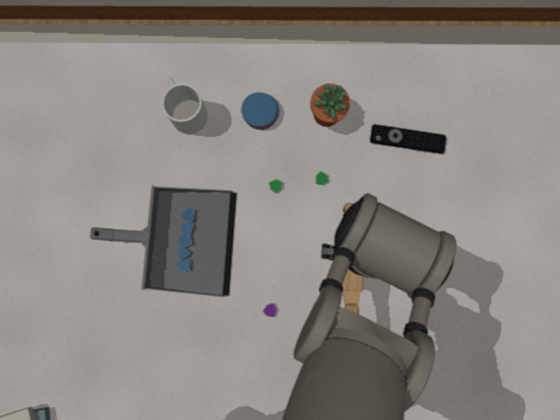

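All five shards sit in a row inside the pan, (183–190, 213–265), and the pan hasn't moved. Next I'll lay the brush down, then grip and lift the pan.

Run:
```python
from h import *
bot.servo_line(bpos(-.38,.14),vel=.2)
bot.servo_line(bpos(-.38,.052),vel=.12)
print(bot.servo_line(bpos(-.38,.0435),vel=.02,stop_force=4),bot.read_tcp_pos())
bot.grip(1.0); bot.dwell(.2)
bot.servo_line(bpos(-.38,.19),vel=.15)
q=down(PY-np.pi/2); G=PO+.112*U
bot.move_ptp([*G,.19],q)
c=cam("top","bd"); print(bot.read_time_s())
print(bot.servo_line([*G,.030],vel=.1,stop_force=8),bot.read_tcp_pos())
f0=bot.read_wrist_force()
bot.grip(0.0); print(bot.read_opening(),bot.read_grip_force(),bot.read_wrist_force()-f0)
bot.servo_line([*G,.060],vel=.03); bot.dwell(.3)
print(bot.read_wrist_force(),bot.read_moment(),bot.read_time_s())
c=cam("scene","lift1")
cv2.imwrite("pics/lift1c.png",cv2.resize(c["pixels"][60:260,60:460],None,fx=2,fy=2))
```

```text
True [ 0.4605308  -0.19581012  0.04549067]
20.1417
False [0.50134675 0.29507587 0.03059176]
0.2666141164982851 59.865376353263855 [-1.7761546  -0.6504892   1.68324044]
[-0.34520703  0.16662427 -3.45502732] [0.20135576 0.0477375  0.05038523] 23.9333
```

View pics/lift1c.png

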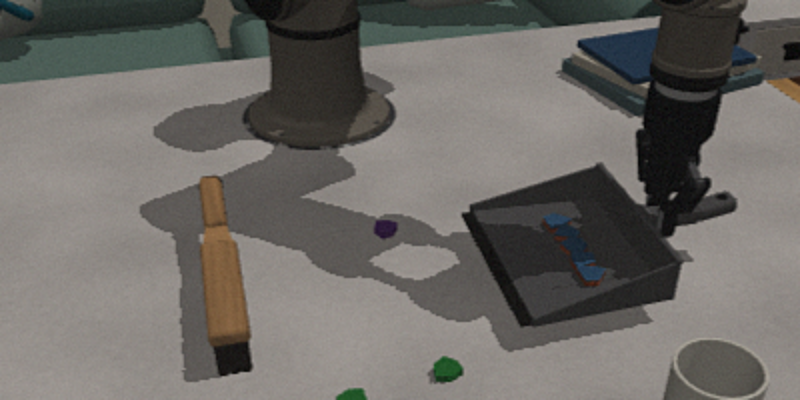

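The brush stands at about (225,280) in the crop. The pan is clear of the table with all the shards in it. I'll check its tilt by projecting the corners expected of a level pan.

Run:
```python
from h import *
c=cam("scene"); q=c["orientation"]; Rc=R.from_quat([q[1],q[2],q[3],q[0]]).as_matrix()
def proj(p): v=Rc.T@(np.array(p)-c["xyz"]); v=c["mtx"]@v; return (v[:2]/v[2]-60)*2
V=np.array([U[1],-U[0]]) # towards +x world
for tilt in(0,3,6,9):
    t=np.radians(tilt); o=[]
    for s,l,z in((-.092,.114,.003),(-.092,-.114,.003),(.082,.107,.0),(.082,.107,.048),(.082,-.107,.048)):
        ds=s-.112; dz=z-.034; s2=.112+ds*np.cos(t)+dz*np.sin(t); z2=.034+dz*np.cos(t)+ds*np.sin(t)
        o.append(np.round(proj([*(PO+s2*U+l*V),z2+.0295])).astype(int).tolist())
    print(tilt,o)
```

```text
0 [[522, 326], [460, 210], [673, 299], [682, 262], [599, 164]]
3 [[520, 334], [458, 218], [672, 300], [682, 263], [599, 165]]
6 [[519, 342], [458, 225], [670, 302], [682, 265], [600, 166]]
9 [[518, 350], [457, 232], [668, 303], [683, 266], [601, 168]]
```

The observed corners match zero tilt, so I'll lift the rest of the way.

Run:
```python
from h import *
G=PO+.112*U
bot.servo_line([*G,.130],vel=.03); bot.dwell(1.0)
print(bot.read_wrist_force(),bot.read_moment(),bot.read_time_s(),bot.read_tcp_pos(),bot.read_grip_force())
c=cam("scene"); 
cv2.imwrite("pics/lift2c.png",cv2.resize(c["pixels"][60:260,60:460],None,fx=2,fy=2))
```

```text
[ 0.52418817  0.59023972 -2.44636811] [ 0.24598498 -0.00676874 -0.07146186] 27.5167 [0.50096374 0.29494324 0.13000467] 59.17604327201843
```

View pics/lift2c.png

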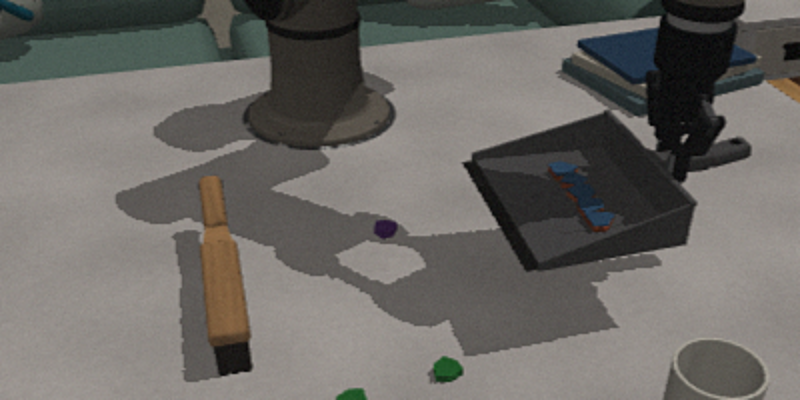

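The pan hangs level and clear of the table, with its shadow well separated. The shards lie at (560–600,170–225) as before, and the brush is at rest.

```bash
python3 -c "
from plant import bot
print(bot.sign_off())"
```

```text
the job is handed in; nothing more can be done
None
```

The job is handed in: all five shards are in the dustpan, held level about 10 cm above the table, and the brush stands at rest on its bristles on the table; the sign-off returned no verdict.

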